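# Pack the filler kit into its tray

### The job

Pack up the filler kit: nest the pots, the blue one inside the grey one in the tray and the orange one inside the blue one, all upright on the bottom of the next, and lay every spreader flat on the floor of the tray's near half (stacked is fine). The spreaders are too thin to grip between the fences of the stand, so slide each one along its lane until its end sticks out past the front edge, grip it there, and do not let it fall onto the bench. Leave the tape measure, pliers, glue bottle and wrench where they are.

Things in the scene. Friction and masses are not known exactly. Their poses are not given: they have to be found in the camera images.
- stand: Fixed plywood stand, 180 mm deep (own x), 216 mm wide (own y), flat deck 50 mm above the bench. Origin: on the bench under the deck's centre; -x faces the robot. Fences 6 mm wide, 5 mm high along x at y = -102, -34, 34, 102 mm make three lanes 62 mm wide, centred at y = -68, 0, 68 mm, open at both ends. Front edge at x = -90 mm, free air before it.
- tray: Fixed black kit tray, 270 mm long (own x), 130 mm wide (own y), floor 4 mm thick, walls 4 mm thick with tops 16 mm above the bench. Origin: centre of its underside. A divider at x = 15 mm parts a near half (x -131 to 13 mm, for the spreaders) from a far half (x 17 to 131 mm, where the large pot stands).
- tray_bay (a point): Centre of the inner floor of the tray's near half (inner size 144 x 122 mm, black rubber pad), 4 mm above the bench; axes as the tray's.
- pot_large: Loose grey plastic pot, open at the top, straight round wall: outer diameter 100 mm, height 55 mm, wall 3 mm, bottom 4 mm thick, 250 g. Origin: centre of its underside; z up. Stands in the far half of the tray.
- pot_medium: Loose blue plastic pot, open at the top: outer diameter 64 mm, height 80 mm, wall 3 mm, bottom 4 mm thick, 140 g. Origin: centre of its underside; z up. Stands on the bench, left of the tray or right of the stand. It is narrower and taller than the large pot.
- pot_small: Loose orange plastic pot, open at the top: outer diameter 38 mm, height 100 mm, wall 3 mm, bottom 4 mm thick, 90 g. Origin: centre of its underside; z up. Stands on the bench, left of the tray or right of the stand.
- spreader_a: Loose plastic spreader, a flat card 110 mm long (own x), 54 mm wide (own y), 5 mm thick, 50 g, yellow, steel-coloured line near its +x end, black dot near its -x end. Origin: centre of its underside. Starts flat in a lane of the stand, along it, its near end 5 to 25 mm behind the stand's front edge. May be absent.
- spreader_b: Loose plastic spreader, a flat card 110 mm long (own x), 54 mm wide (own y), 5 mm thick, 50 g, green, steel-coloured line near its +x end, black dot near its -x end. Origin: centre of its underside. Starts flat in a lane of the stand, along it, its near end 5 to 25 mm behind the stand's front edge. May be absent.
- spreader_c: Loose plastic spreader, a flat card 110 mm long (own x), 54 mm wide (own y), 5 mm thick, 50 g, red, steel-coloured line near its +x end, black dot near its -x end. Origin: centre of its underside. Starts flat in a lane of the stand, along it, its near end 5 to 25 mm behind the stand's front edge. May be absent.
- tape_measure: Bystander: yellow tape measure, 37x70x64 mm, on the bench at the far left. Origin: centre of its underside.
- pliers_blue: Bystander: pliers with blue grips, 58x159x15 mm, on the bench at the right. Origin: centre of its underside.
- glue_bottle: Bystander: blue glue bottle, 46x76x196 mm, standing behind and left of the tray. Origin: centre of its underside.
- wrench_b: Bystander: small steel wrench, 28x142x6 mm, on the bench at the right. Origin: centre of its underside.
There are look-alikes about, which are no part of the job. Several things look just like the pot_medium: the one meant starts farthest to the robot's right.

How it is judged:
By the outcome, as a careful person would: the job done as asked, in the order asked, and still so for the second after the job is handed in, with the robot touching nothing.
Of spreader_a, spreader_b, spreader_c only 2 to 3 are there at a start; the rules pass over those that are not, and their reading is None.
At some moment in a run one of pot_medium may be knocked a few centimetres aside while the robot is not near it.
It also fails if it takes over 210 s, if anything falls off the work surface, if the arm or the gripper's body presses on something with over 40 N, if the wrist force passes 120 N, or if a joint passes its speed limit or range.

### The arm

A 7-joint arm with a two-finger parallel gripper is mounted at the origin on a cart in front of the work surface, level with it; the furniture and walls round the work are solid. World frame = base frame: x ahead of the robot, y to its left, z up, the work surface at z = 0. Lengths are in m, angles in rad, forces in N, time in s.
With the tool pointing down it reaches from about 0.425 to 0.95 m from the base axis. Payload 4.7 kg.
Tool frame: the origin (TCP) lies at the very end of the fingers, on their centre line; the grasp point (between the pads) lies 19 mm behind it; z points along the fingers, y is the line along which they close (so a half turn about z gives the same grasp; the last joint's range is limited). The gripper opens to 85 mm and grips with 20 to 120 N. Pads are 22 mm wide; open, the fingers measure 114 mm over their backs; the gripper's body (76 mm by 85 mm) begins 54 mm behind the grasp point. The pads swing forward as they close: fully open they stand 13 mm farther back than shut.
Start: joints at [1.202, 0.469, -0.049, 1.532, 0.024, 1.141, -0.082], TCP at [0.225, -0.636, 0.231] pointing down, gripper open.
Joint ranges: [-2.59, 2.59], [-0.33, 1.99], [-1.39, 1.29], [0.1, 2.45], [-1.04, 4.18], [0.21, 1.99], [-2.66, 2.66]. Speed limits (rad/s): [2.57, 2.57, 3.14, 3.14, 3.14, 3.14, 3.14].

### API

Orientations are given as a 3x3 rotation matrix whose columns are the frame's x, y, z axes.
In Python, from rig import bot, eyes, nets gives the robot as it stands.
- The arm moves only by the tool drive_tool, never from a script. Its argument "motion" is one flat list of numbers, 6 for each row, row after row: the shift along the tool's x, y, z in m, then the turn, a rotation vector about the tool's x, y, z in degrees. A call has 1 to 12 rows; each row shifts and turns the commanded pose from where the row before left it, along the tool's axes as they then stand; what a row does not reach is not made up. A row lasts 1/10 s, in which the tool goes at most 50 mm and 8.59 degrees, less where a joint would pass 70% of its speed; a pose out of reach is approached as far as the arm can. A call with a gripper value outside its range is refused whole. "fingers" is the finger opening in m, from 0 to 0.0854, set as the call begins (left out, the last holds). The fingers move at their own pace and stop on an object; the grip force is fixed at half the most. Time passes only in rows, so rows that do not move let the fingers close. It gives the time, the measured TCP pose, the force, the opening and the grip force at its end, in the units of the state.
- bot.read_state(): the state, without advancing time (a new reading comes with each control period).
- eyes.capture(name): name is "scene" or "top"; returns a dict with "img" (384x512x3 uint8, red, green, blue), "fx", "fy", "cx", "cy" (pixels), "cam_to_world" (4x4, takes a point from camera to world coordinates). Camera axes: x right, y down, z forward; pixel columns grow to the right and rows downward; lengths in m; the calibration is good to about 2 mm. A picture is of the moment at which its call begins. There is no depth.
- bot.finish_job(): hands the job in; it is judged then, once.
Trained networks look in a picture, given as the dict that the camera call returned (one of the last four; its "shot" number tells which), for a name from the list of things; names that differ only in an ending like _2 or _b are one class to them, and where a whole thing is asked for, a point or a joint stands for the part that bears it (a point fixed in the world has none). Each returns a list of dicts, best first, with "score" (0 to 1); they miss things now and then, are a little off and sometimes report something else, mostly with a low value. They report only what shows in the picture. A call takes as long as a camera call. They do not tell look-alikes from the thing itself.
- nets.search_frame(target, picture): "xy" ([column, row] in pixels, amid what is visible of it).
The state is a dict: "t": time; "qpos": joint angles; "joint_vel": joint speeds; "joint_torque": joint torques, N m; "tcp_pos": TCP position; "ee_rot": TCP orientation; "ft_force": force on the tool from outside, world axes, zero at the start; "torque": the same for the moment, N m; "width": finger opening in m; "gripper_force": force on a finger pad.
Only numpy, scipy, OpenCV 4.12 (cv2) and the standard library are available. Lean on these libraries where they do the work, as an engineer would, in place of code of your own. Each camera call takes 0.05 s, during which the arm holds its last target. There are 200 camera calls.

## Working session

There is one attempt and no reset: what is moved stays moved. The work goes in short steps, Python scripts to look and compute and a tool call to move; the robot and the scene stay as the last step left them, time stands still between calls to the robot, and variables do not carry over. Pictures are saved under pics/ and viewed, at most 14 in all, crops included, and the job is handed in when it is done.

Besides the shell and the picture viewer there is one more tool, called by a JSON object that holds its "op" and its "data". drive_tool: Moves the arm, as the interface text tells. Its arguments: {"type":"object","properties":{"motion":{"type":"array","items":{"type":"number"}},"fingers":{"type":"number"}},"required":["motion"]}

```bash
ls; mkdir -p pics; cat > h.py <<'E'
import numpy as np, cv2
from rig import bot, eyes, nets
def ray(c,uv):
    T=np.array(c["cam_to_world"]); d=T[:3,:3]@np.array([(uv[0]-c["cx"])/c["fx"],(uv[1]-c["cy"])/c["fy"],1]); return T[:3,3],d
def w(c,uv,z=0):
    o,d=ray(c,uv); return np.round(o+d*(z-o[2])/d[2],4)
def px(c,p):
    T=np.array(c["cam_to_world"]); q=T[:3,:3].T@(np.array(p)-T[:3,3]); return [c["fx"]*q[0]/q[2]+c["cx"],c["fy"]*q[1]/q[2]+c["cy"]]
def save(c,n,crop=None,s=1):
    im=c["img"][:,:,::-1]
    if crop: im=im[crop[1]:crop[3],crop[0]:crop[2]]
    cv2.imwrite("pics/"+n,cv2.resize(im,None,fx=s,fy=s,interpolation=cv2.INTER_CUBIC))
E
python3 - <<'E'
from h import *
a=eyes.capture("top");b=eyes.capture("scene")
save(a,"top0.png",s=1.5);save(b,"scene0.png",s=1.5)
for c in(a,b):
    print(np.round(c["cam_to_world"],3).tolist(),c["fx"])
    for n in["stand","tray","pot_large","pot_medium","pot_small","spreader_a","spreader_b","spreader_c"]:
        print(n,[(np.round(r["xy"]).tolist(),round(r["score"],2),w(c,r["xy"],0.05)[:2].tolist()) for r in nets.search_frame(n,c)[:4]])
s=bot.read_state();print(s["t"],s["tcp_pos"],np.round(s["ee_rot"],3).tolist(),s["width"])
E
```

```text
pics
[[-0.044, -0.795, 0.606, -0.429], [-0.999, 0.04, -0.021, 0.087], [-0.008, -0.606, -0.796, 1.342], [0.0, 0.0, 0.0, 1.0]] 386.9699528831734
stand [([275.0, 186.0], 0.65, [0.5912, -0.0452]), ([260.0, 192.0], 0.5, [0.5617, 0.0213])]
tray [([203.0, 215.0], 0.81, [0.4585, 0.2583])]
pot_large []
pot_medium [([137.0, 226.0], 0.87, [0.4169, 0.5181]), ([161.0, 206.0], 0.84, [0.5124, 0.4321]), ([130.0, 204.0], 0.51, [0.5253, 0.5591])]
pot_small [([335.0, 205.0], 0.47, [0.4781, -0.2824])]
spreader_a [([292.0, 193.0], 0.57, [0.5511, -0.1144]), ([259.0, 192.0], 0.5, [0.5645, 0.0237])]
spreader_b [([292.0, 193.0], 0.57, [0.5511, -0.1144]), ([259.0, 192.0], 0.5, [0.5645, 0.0237])]
spreader_c [([292.0, 193.0], 0.57, [0.5511, -0.1144]), ([259.0, 192.0], 0.5, [0.5645, 0.0237])]
[[0.92, 0.325, -0.219, 0.829], [0.391, -0.774, 0.497, -0.516], [-0.008, -0.543, -0.84, 1.009], [0.0, 0.0, 0.0, 1.0]] 351.03143675969943
stand [([255.0, 214.0], 0.68, [0.5959, -0.0436]), ([237.0, 228.0], 0.44, [0.5658, -0.1109])]
tray [([264.0, 147.0], 0.6, [0.5186, 0.214])]
pot_large [([296.0, 147.0], 0.81, [0.6226, 0.257]), ([174.0, 269.0], 0.16, [0.4557, -0.2961])]
pot_medium [([286.0, 109.0], 0.98, [0.5227, 0.416]), ([295.0, 86.0], 0.86, [0.5115, 0.5515]), ([272.0, 90.0], 0.72, [0.4318, 0.4957]), ([263.0, 147.0], 0.62, [0.5159, 0.2104])]
pot_small [([173.0, 270.0], 0.87, [0.4538, -0.2991]), ([255.0, 213.0], 0.65, [0.5966, -0.0414]), ([266.0, 148.0], 0.51, [0.5273, 0.2098])]
spreader_a [([251.0, 193.0], 0.91, [0.5535, 0.0209]), ([235.0, 228.0], 0.65, [0.5609, -0.1104])]
spreader_b [([251.0, 193.0], 0.91, [0.5535, 0.0209]), ([235.0, 228.0], 0.65, [0.5609, -0.1104])]
spreader_c [([251.0, 193.0], 0.91, [0.5535, 0.0209]), ([235.0, 228.0], 0.65, [0.5609, -0.1104])]
0.9 [ 0.22500076 -0.63639349  0.23135434] [[0.943, 0.333, 0.0], [0.333, -0.943, -0.0], [0.0, 0.0, -1.0]] 0.08552829995991487
```

View pics/top0.png

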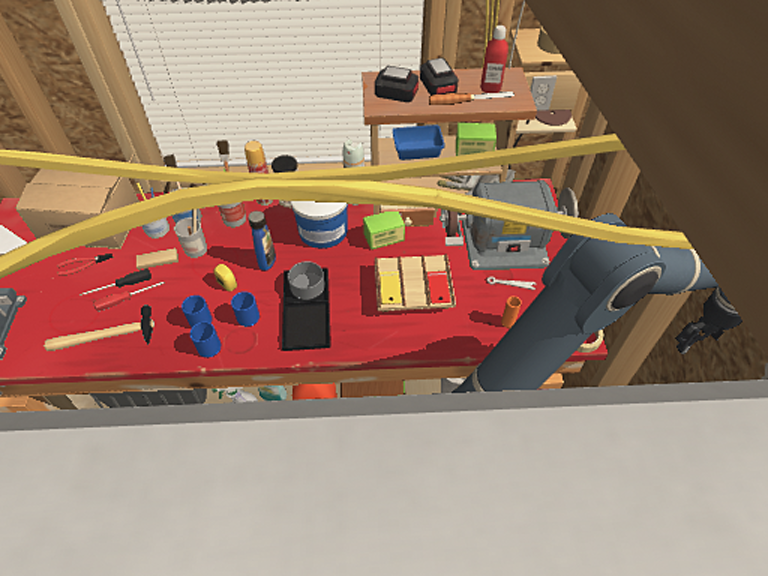

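View pics/scene0.png

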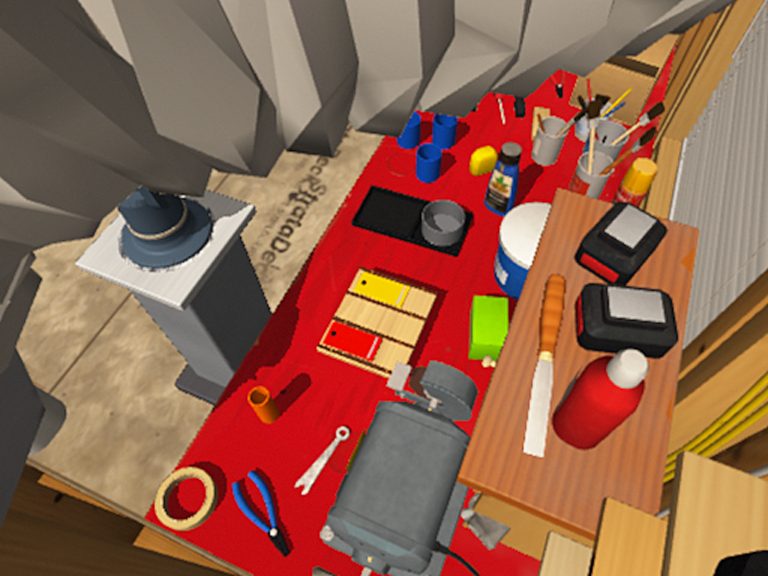

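The pictures show yellow (left lane) and red (right lane) spreaders, green absent. There are three blue pots, the rightmost at top (163,206), and the orange pot right of the stand at scene (173,270). Now I'll fit poses by silhouettes.

```bash
cat >> h.py <<'E'
from scipy.optimize import minimize
def hull(c,pts):
    m=np.zeros((384*4,512*4),np.uint8); p=np.array([px(c,q) for q in pts])
    cv2.fillConvexPoly(m,cv2.convexHull(((p+.5)*4*16).astype(np.int32)),1,shift=4); return cv2.resize(m.astype(np.float32),(512,384),interpolation=cv2.INTER_AREA)
A=np.linspace(0,2*np.pi,40)
def cyl(x,y,z,r,h): return [(x+r*np.cos(a),y+r*np.sin(a),zz) for zz in(z,z+h) for a in A]
def box(x,y,th,z,l,wd,h):
    C,S=np.cos(th),np.sin(th); return [(x+C*i*l/2-S*j*wd/2,y+S*i*l/2+C*j*wd/2,zz) for i in(-1,1) for j in(-1,1) for zz in(z,z+h)]
def fit(cs,ms,f,x0,step):
    def cost(p): return sum(np.abs(hull(c,f(p))-m)[m>=-.5].sum() for c,m in zip(cs,ms))
    x0=np.array(x0,float); sim=[x0]+[x0+np.eye(len(x0))[i]*step[i] for i in range(len(x0))]
    r=minimize(cost,x0,method="Nelder-Mead",options=dict(initial_simplex=sim,xatol=1e-4,fatol=.1)); return np.round(r.x,4),r.fun
def mask(c,kind,seed,win=40):
    hsv=cv2.cvtColor(c["img"],cv2.COLOR_RGB2HSV); H,S,V=[hsv[:,:,i].astype(int) for i in range(3)]
    m={"blue":(H>95)&(H<125)&(S>120),"orange":(H>5)&(H<20)&(S>120)&(V>50),"yellow":(H>20)&(H<33)&(S>150),"grey":(S<40)&(V>60),
       "stand":~(((H<6)|(H>172))&(S>200)),"black":(V<45)}[kind].astype(np.uint8)
    b=np.zeros_like(m); u,v=map(int,seed); b[max(0,v-win):v+win,max(0,u-win):u+win]=1; m*=b
    n,l,st,ce=cv2.connectedComponentsWithStats(m); 
    k=min(range(1,n),key=lambda i:np.hypot(*(ce[i]-seed))-(st[i,4]>60)*100); return (l==k).astype(np.float32)
E
python3 - <<'E'
from h import *
a=eyes.capture("top");b=eyes.capture("scene")
cs=(a,b)
print(fit(cs,[mask(a,"blue",(163,206),22),mask(b,"blue",(286,108),25)],lambda p:cyl(p[0],p[1],0,.032,.08),[.5,.42],[.02,.02]))
print(fit(cs,[mask(a,"orange",(341,206),25),mask(b,"orange",(174,269),25)],lambda p:cyl(p[0],p[1],0,.019,.1),[.45,-.29],[.02,.02]))
print(fit(cs,[mask(a,"grey",(203,187),20),mask(b,"grey",(296,147),25)],lambda p:cyl(p[0],p[1],.004,.05,.055),[.58,.25],[.02,.02]))
print(fit(cs,[mask(a,"yellow",(259,192),25),mask(b,"yellow",(251,193),30)],lambda p:box(p[0],p[1],p[2],.05,.11,.054,.005),[.56,.025,0],[.02,.02,.1]))
save(b,"s1.png",(205,115,325,255),5);  save(a,"t1.png",(180,165,310,240),6)
E
```

```text
(array([0.519 , 0.4259]), np.float64(307.8125))
(array([ 0.4613, -0.2973]), np.float64(54.5))
(array([0.616 , 0.2618]), np.float64(183.3125))
(array([0.5626, 0.0251, 0.0115]), np.float64(126.5))
```

View pics/s1.png

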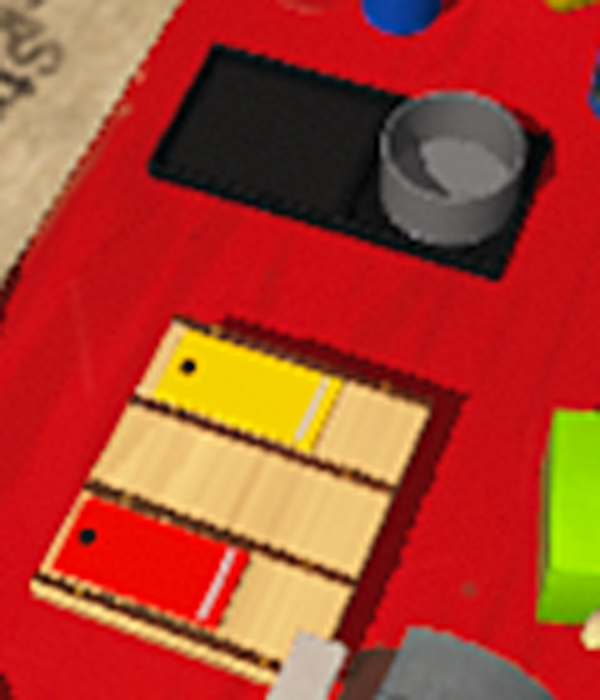

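View pics/t1.png

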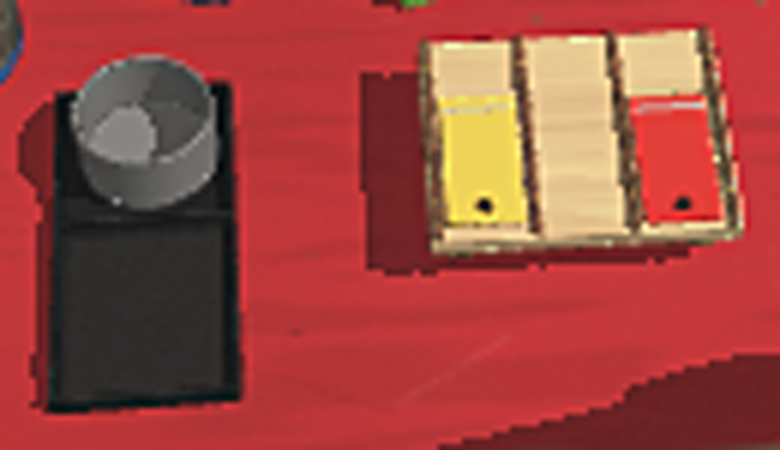

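The crops show the tray and stand corners clearly, and both spreaders have their dot ends toward the robot. I'll fit the rectangles from those corners.

```bash
python3 - <<'E'
from h import *
from scipy.optimize import least_squares
a=eyes.capture("top");b=eyes.capture("scene")
S=lambda l:[(u/5+205-.4,v/5+115-.4) for u,v in l]; T=lambda l:[(u/6+180-.4,v/6+165-.4) for u,v in l]
def rect(L,W,z,sc,tp,x0):
    def f(p):
        C,Sn=np.cos(p[2]),np.sin(p[2]); q=[(p[0]+C*i*L/2-Sn*j*W/2,p[1]+Sn*i*L/2+C*j*W/2,z) for i,j in((-1,1),(-1,-1),(1,-1),(1,1))]
        r=[]
        for c,o in((b,S(sc)),(a,T(tp))):
            for P,u in zip(q,o):
                if u[0]>0 and u[1]>115: r+=list(np.subtract(px(c,P),u))
        return np.array(r)
    r=least_squares(f,x0,loss="soft_l1"); print(np.round(r.x,4),np.round(r.fun,1))
N=(-5000,-5000)
print("tray");rect(.27,.13,.016,[(215,46),(150,170),(500,275),(550,135)],[(50,408),(242,398),(232,85),(58,95)],[.5,.25,0])
print("stand");rect(.18,.216,.05,[(170,322),(33,585),N,(432,402)],[(433,240),(740,230),(708,30),(425,42)],[.58,-.04,0])
for c,u in((a,(163,206)),(b,(286,108))): m=mask(c,"blue",u,22);print(m.sum(),hull(c,cyl(.519,.4259,0,.032,.08)).sum())
bl=(.519,.4259);o=lambda c,p:[cv2.polylines(im:=c["img"].copy(),[cv2.convexHull(np.array([px(c,q) for q in p]).astype(np.int32))],True,(255,255,255))][0]
ims=[]
for c,u in((a,(163,206)),(b,(286,108))):
    im=o(c,cyl(*bl,0,.032,.08)); ims.append(cv2.resize(im[u[1]-30:u[1]+30,u[0]-35:u[0]+35],None,fx=5,fy=5,interpolation=0))
cv2.imwrite("pics/bl.png",np.hstack(ims)[:,:,::-1])
yel=[fit((c,),[mask(c,"yellow",u,30)],lambda p:box(p[0],p[1],p[2],.05,.11,.054,.005),[.56,.025,0],[.02,.02,.1]) for c,u in((a,(259,192)),(b,(251,193)))];print(yel)
def red(l,w_):return 0
print("red dot",w(b,(205+87/5-.4,115+536/5-.4),.055),w(a,(180+683/6-.4,165+204/6-.4),.055),"yel dot",w(b,(205+188/5-.4,115+366/5-.4),.055),w(a,(180+485/6-.4,165+205/6-.4),.055))
E
```

```text
tray
[0.5384 0.2609 0.0387] [-1.  -0.4 -1.5 -0.4 -0.3 -0.3  0.1  0.8 -0.2 -0.7  0.2 -1.5 -0.1 -0.8
 -0.5 -0.5]
stand
[ 0.587  -0.0459  0.0119] [ 1.2 -1.2 -0.9  1.  -0.   0.2 -0.5  0.5  0.6 -0.5  0.4 -0.2 -1.4  0.2]
315.0 347.0
537.0 419.0625
[(array([0.5649, 0.0228, 0.0349]), np.float64(62.4375)), (array([0.5619, 0.0259, 0.0142]), np.float64(51.75))]
red dot [ 0.5161 -0.1106  0.055 ] [ 0.5165 -0.1146  0.055 ] yel dot [0.5211 0.0255 0.055 ] [0.5225 0.0218 0.055 ]
```

View pics/bl.png

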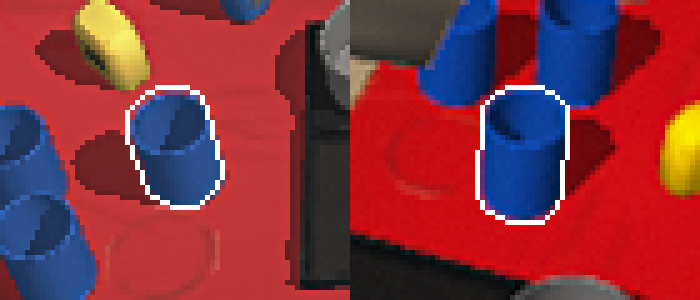

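{"op": "drive_tool", "data": {"motion": [0,0,-0.03,0,0,6.5,0,0,-0.03,0,0,6.5,0,0,-0.03,0,0,6.4,0.04,-0.04,0,0,0,0,0.04,-0.04,0,0,0,0,0.04,-0.04,0,0,0,0,0.04,-0.04,0,0,0,0,0.04,-0.04,0,0,0,0,0.04,-0.04,0,0,0,0,0.04,-0.04,0,0,0,0,0,0,0,0,0,0]}}

```text
t: 2.2
tcp_pos: [0.4789, -0.3804, 0.3215]
ee_rot: [[1.0, 0.016, 0.004], [0.016, -1.0, 0.004], [0.004, -0.004, -1.0]]
ft_force: [-0.0, -0.2, 0.5]
width: 0.0852
gripper_force: 0.0
```

```bash
python3 - <<'E'
from h import *
s=bot.read_state();print(s["t"],s["tcp_pos"],np.round(s["qpos"],2),np.round(s["ee_rot"],3).tolist())
E
```

```text
2.2 [ 0.47887305 -0.3803706   0.32149703] [ 0.7   0.31 -0.13  1.57  0.03  1.27 -0.98] [[1.0, 0.016, 0.004], [0.016, -1.0, 0.004], [0.004, -0.004, -1.0]]
```

{"op": "drive_tool", "data": {"motion": [0,0,0,0,0,-8.2,0,0,0,0,0,-8.2,0,0,0,0,0,-8.2,0,0,0,0,0,-8.2,0,0,0,0,0,-8.2,0,0,0,0,0,-8.2,0,0,0,0,0,-8.2,0,0,0,0,0,-8.2,0,0,0,0,0,-8.2,0,0,0,0,0,-8.2,0,0,0,0,0,-7.1]}}

```text
t: 3.3
tcp_pos: [0.472, -0.3889, 0.3214]
ee_rot: [[0.009, 1.0, 0.0], [1.0, -0.009, -0.0], [-0.0, 0.0, -1.0]]
ft_force: [0.1, -0.5, 0.3]
width: 0.0855
gripper_force: 0.0
```

{"op": "drive_tool", "data": {"motion": [0.045,0.003,0,0,0,0,0.045,0.003,0,0,0,0,0.045,0.003,0,0,0,0,0.045,0.003,0,0,0,0,0.045,0.003,0,0,0,0,0.045,0.003,0,0,0,0,0.045,0.003,0,0,0,0,0.045,0.003,0,0,0,0,0.045,0.003,0,0,0,0,0.045,0.003,0,0,0,0,0.045,0.003,0,0,0,0]}}

```text
t: 4.4
tcp_pos: [0.5123, 0.1073, 0.3217]
ee_rot: [[0.015, 1.0, 0.001], [1.0, -0.015, -0.0], [-0.0, 0.001, -1.0]]
ft_force: [0.5, -0.3, 0.2]
width: 0.0851
gripper_force: 0.0
```

```bash
python3 - <<'E'
from h import *
a=eyes.capture("top");b=eyes.capture("scene")
for c in(a,b): print([(np.round(r["xy"]).tolist(),round(r["score"],2)) for r in nets.search_frame("pot_medium",c)[:5]])
print(fit((a,),[mask(a,"blue",(163,206),22)],lambda p:cyl(p[0],p[1],0,.032,.08),[.519,.426],[.02,.02]),fit((b,),[mask(b,"blue",(286,108),18)],lambda p:cyl(p[0],p[1],0,.032,.08),[.519,.426],[.02,.02]))
for n,c in(("a",a),("b",b)): print("glue",[(w(c,r["xy"],.1),round(r["score"],2)) for r in nets.search_frame("glue_bottle",c)[:2]])
s=bot.read_state();print(s["t"],s["tcp_pos"],np.round(s["qpos"],2),np.round(s["ee_rot"],3).tolist())
E
```

```text
[([161.0, 206.0], 0.91), ([131.0, 203.0], 0.62), ([138.0, 228.0], 0.57)]
[([286.0, 106.0], 0.75), ([278.0, 86.0], 0.64), ([295.0, 86.0], 0.59), ([177.0, 342.0], 0.38)]
(array([0.5192, 0.4248]), np.float64(32.5)) (array([0.5159, 0.4341]), np.float64(151.1875))
glue [(array([0.7225, 0.3864, 0.1   ]), 0.96), (array([ 0.5516, -0.0216,  0.1   ]), 0.62)]
glue [(array([0.7116, 0.3889, 0.1   ]), 0.62)]
4.7 [0.51255686 0.10435203 0.32114423] [ 0.3   0.21 -0.68  1.74  0.14  1.24 -0.43] [[0.016, 1.0, -0.0], [1.0, -0.016, -0.001], [-0.001, -0.0, -1.0]]
```

{"op": "drive_tool", "data": {"motion": [0.04,0,0,0,0,0,0.04,0,0,0,0,0,0.04,0,0,0,0,0,0.04,0,0,0,0,0,0.04,0,0,0,0,0,0.04,0,0,0,0,0,0.04,0,0,0,0,0,0.04,0,0,0,0,0,0,0,0.04,0,0,0,0,0,0.04,0,0,0,0,0,0.04,0,0,0,0,0,0.04,0,0,0]}}

```text
t: 5.9
tcp_pos: [0.5187, 0.4235, 0.1595]
ee_rot: [[0.018, 1.0, 0.001], [1.0, -0.018, -0.001], [-0.001, 0.001, -1.0]]
ft_force: [0.3, -0.1, 0.2]
width: 0.0853
gripper_force: 0.0
```

```bash
python3 - <<'E'
from h import *
a=eyes.capture("top");b=eyes.capture("scene")
print(fit((a,),[mask(a,"blue",(163,206),22)],lambda p:cyl(p[0],p[1],0,.032,.08),[.519,.426],[.02,.02]))
ims=[cv2.resize(c["img"][max(0,v-50):v+35,u-50:u+50],None,fx=4,fy=4,interpolation=2) for c,(u,v) in((a,(163,206)),(b,(286,108)))]
cv2.imwrite("pics/g1.png",np.hstack(ims)[:,:,::-1])
s=bot.read_state();print(s["t"],s["tcp_pos"],np.round(s["qpos"],2),np.round(s["ee_rot"],3).tolist())
E
```

```text
(array([0.5192, 0.4248]), np.float64(31.5))
6.0 [0.51631146 0.42030817 0.15486854] [-0.3   0.62 -0.68  1.6   0.43  1.09 -1.1 ] [[0.017, 1.0, -0.008], [1.0, -0.017, -0.01], [-0.01, -0.008, -1.0]]
```

View pics/g1.png

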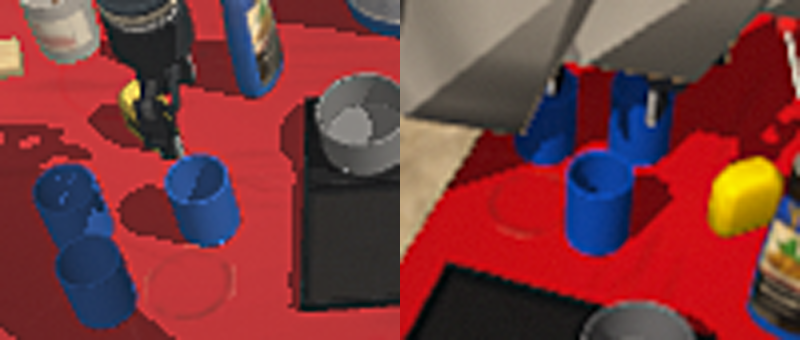

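The pot is under the gripper, unmoved. I'll settle, then go down.

{"op": "drive_tool", "data": {"motion": [0,0,0,0,0,0,0,0,0,0,0,0,0,0,0,0,0,0]}}

```text
t: 6.3
tcp_pos: [0.5182, 0.4268, 0.1642]
ee_rot: [[0.015, 1.0, 0.004], [1.0, -0.015, 0.003], [0.003, 0.004, -1.0]]
ft_force: [0.2, -0.3, 0.2]
width: 0.085
gripper_force: 0.0
```

{"op": "drive_tool", "data": {"motion": [0.001,0.001,0.025,0,0,0,0,0,0.025,0,0,0,0,0,0.025,0,0,0,0,0,0.015,0,0,0,0,0,0.015,0,0,0,0,0,0,0,0,0,0,0,0,0,0,0,0,0,0,0,0,0]}}

```text
t: 7.1
tcp_pos: [0.5186, 0.4277, 0.0577]
ee_rot: [[0.014, 1.0, 0.002], [1.0, -0.014, 0.002], [0.002, 0.002, -1.0]]
ft_force: [0.3, -0.3, -0.2]
width: 0.0855
gripper_force: 0.0
```

{"op": "drive_tool", "data": {"motion": [0,0,0,0,0,0]}}

```text
t: 7.2
tcp_pos: [0.5185, 0.4274, 0.0575]
ee_rot: [[0.015, 1.0, 0.002], [1.0, -0.015, 0.001], [0.001, 0.002, -1.0]]
ft_force: [-0.4, 1.0, -0.2]
width: 0.0854
gripper_force: 0.0
```

{"op": "drive_tool", "data": {"motion": [0,0,0,0,0,0,0,0,0,0,0,0]}}

```text
t: 7.4
tcp_pos: [0.5182, 0.4269, 0.0567]
ee_rot: [[0.015, 1.0, 0.001], [1.0, -0.015, 0.0], [0.0, 0.001, -1.0]]
ft_force: [-0.2, -0.2, -0.1]
width: 0.0856
gripper_force: 0.0
```

Good, settled. Grip.

{"op": "drive_tool", "data": {"motion": [0,0,0,0,0,0,0,0,0,0,0,0,0,0,0,0,0,0,0,0,0,0,0,0,0,0,0,0,0,0,0,0,0,0,0,0,0,0,0,0,0,0,0,0,0,0,0,0], "fingers": 0.04}}

```text
t: 8.2
tcp_pos: [0.5178, 0.4274, 0.0569]
ee_rot: [[0.014, 1.0, 0.0], [1.0, -0.014, 0.001], [0.001, 0.0, -1.0]]
ft_force: [-2.0, -0.1, 5.6]
width: 0.0613
gripper_force: 65.9
```

{"op": "drive_tool", "data": {"motion": [0,0,-0.02,0,0,0,0,0,-0.03,0,0,0,0,0,-0.03,0,0,0,0,0,-0.03,0,0,0,0,0,-0.02,0,0,0,0,0,0,0,0,0,0,0,0,0,0,0,0,0,0,0,0,0,0,0,0,0,0,0]}}

```text
t: 9.1
tcp_pos: [0.5175, 0.4259, 0.1842]
ee_rot: [[0.015, 1.0, -0.002], [1.0, -0.015, -0.002], [-0.002, -0.002, -1.0]]
ft_force: [-0.0, -0.1, -1.6]
width: 0.0609
gripper_force: 65.7
```

```bash
python3 - <<'E'
from h import *
a=eyes.capture("top");b=eyes.capture("scene")
ims=[cv2.resize(c["img"][max(0,v-60):v+35,u-50:u+50],None,fx=4,fy=4,interpolation=2) for c,(u,v) in((a,(163,186)),(b,(286,108)))]
cv2.imwrite("pics/g2.png",np.hstack(ims)[:,:,::-1])
s=bot.read_state();print(s["t"],s["tcp_pos"],s["width"])
E
```

```text
9.2 [0.51766565 0.42636009 0.18493418] 0.06114498549396661
```

View pics/g2.png

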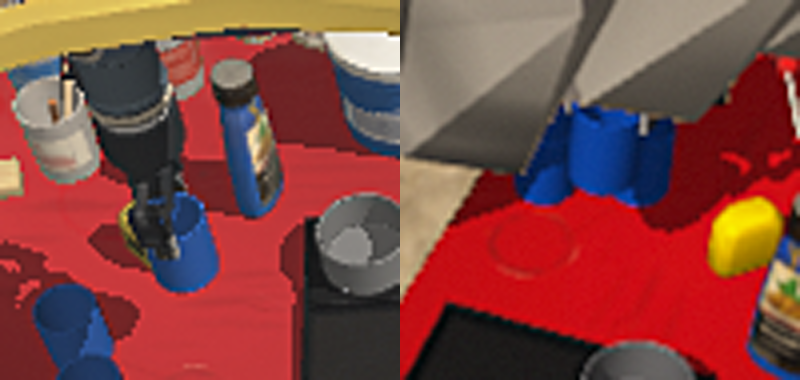

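```bash
python3 - <<'E'
from h import *
a=eyes.capture("top");b=eyes.capture("scene")
s=bot.read_state();t=s["tcp_pos"];print(t)
for n,c,o in(("a",a,(113,126)),("b",b,(236,58))):
    for dz in(0,.024): print(n,dz,[np.round((np.array(px(c,t+[dx,0,dz]))-o)*4).tolist() for dx in(-.032,0,.032)])
m=mask(a,"blue",(159,187),22);print(m.sum())
print(fit((a,),[m],lambda p:cyl(p[0],p[1],t[2]-.056,.032,.08),[.518,.426],[.02,.02]))
m=mask(b,"blue",(287,95),18);print(m.sum())
E
```

```text
[0.51785138 0.42664419 0.18557319]
a 0 [[167.0, 257.0], [170.0, 231.0], [174.0, 205.0]]
a 0.024 [[161.0, 242.0], [165.0, 215.0], [169.0, 189.0]]
b 0 [[172.0, 72.0], [206.0, 82.0], [240.0, 91.0]]
b 0.024 [[173.0, 50.0], [207.0, 59.0], [242.0, 69.0]]
247.0
(array([0.5197, 0.4242]), np.float64(157.0))
657.0
```

{"op": "drive_tool", "data": {"motion": [-0.0325,0.02,0,0,0,0,-0.0325,0.02,0,0,0,0,-0.0325,0.02,0,0,0,0,-0.0325,0.02,0,0,0,0,-0.0325,0.02,0,0,0,0,0,0,0,0,0,0,0,0,0,0,0,0,0,0,0,0,0,0,0,0,0,0,0,0,0,0,0,0,0,0]}}

```text
t: 10.3
tcp_pos: [0.6149, 0.2643, 0.1865]
ee_rot: [[0.012, 1.0, 0.0], [1.0, -0.012, 0.0], [0.0, 0.0, -1.0]]
ft_force: [-1.1, -0.3, -1.7]
width: 0.0613
gripper_force: 66.2
```

```bash
python3 - <<'E'
from h import *
a=eyes.capture("top");b=eyes.capture("scene")
ims=[cv2.resize(c["img"][max(0,v-60):v+35,u-50:u+50],None,fx=4,fy=4,interpolation=2) for c,(u,v) in((a,(203,186)),(b,(296,148)))]
cv2.imwrite("pics/g3.png",np.hstack(ims)[:,:,::-1])
s=bot.read_state();t=s["tcp_pos"];print(s["t"],t,s["width"],np.round(s["ee_rot"],3).tolist())
for n,c,o in(("a",a,(153,126)),("b",b,(246,88))):
    print(n,[np.round((np.array(px(c,p))-o)*4).tolist() for p in(t+[0,0,.024],t-[0,0,.056],[.616,.2618,.059])])
    T=[mask(c,"blue",((203,170),(296,125))[n=="b"],30)];print(fit((c,),T,lambda p:cyl(p[0],p[1],t[2]-.056,.032,.08),[.616,.262],[.02,.02]),T[0].sum())
E
```

```text
10.4 [0.61523414 0.26372699 0.18638897] 0.06117489974679057 [[0.013, 1.0, 0.0], [1.0, -0.013, 0.0], [0.0, 0.0, -1.0]]
a [[181.0, 132.0], [190.0, 185.0], [200.0, 228.0]]
(array([0.6161, 0.2606]), np.float64(430.3125)) 506.0
b [[210.0, 96.0], [202.0, 166.0], [196.0, 223.0]]
(array([0.6143, 0.2654]), np.float64(62.875)) 521.0
```

View pics/g3.png

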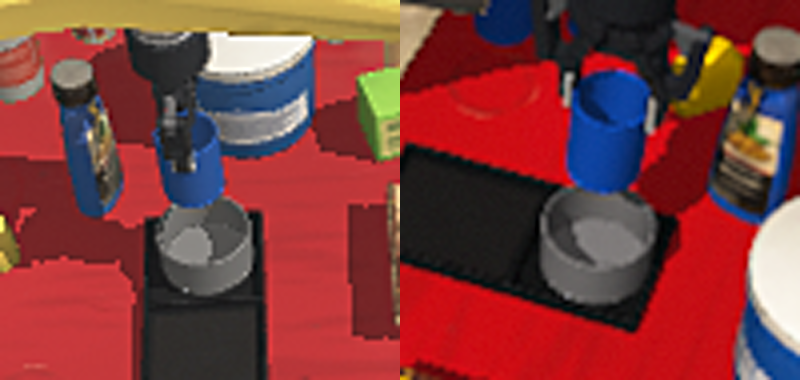

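{"op": "drive_tool", "data": {"motion": [-0.003,0.001,0.03,0,0,0,0,0,0.03,0,0,0,0,0,0.02,0,0,0,0,0,0.02,0,0,0,0,0,0.01,0,0,0,0,0,0.005,0,0,0,0,0,0.004,0,0,0,0,0,0,0,0,0,0,0,0,0,0,0,0,0,0,0,0,0]}}

```text
t: 11.4
tcp_pos: [0.6171, 0.2601, 0.0682]
ee_rot: [[0.015, 1.0, 0.001], [1.0, -0.015, 0.001], [0.001, 0.001, -1.0]]
ft_force: [-0.4, 0.2, -1.0]
width: 0.061
gripper_force: 66.0
```

{"op": "drive_tool", "data": {"motion": [0,0,0.002,0,0,0,0,0,0.001,0,0,0,0,0,0.0,0,0,0,0,0,0,0,0,0]}}

```text
t: 11.8
tcp_pos: [0.6168, 0.26, 0.0649]
ee_rot: [[0.014, 1.0, 0.001], [1.0, -0.014, 0.0], [0.0, 0.001, -1.0]]
ft_force: [-0.8, -0.7, 2.8]
width: 0.0611
gripper_force: 66.5
```

{"op": "drive_tool", "data": {"motion": [0,0,0,0,0,0,0,0,0,0,0,0,0,0,0,0,0,0,0,0,0,0,0,0,0,0,0,0,0,0], "fingers": 0.0854}}

```text
t: 12.3
tcp_pos: [0.6166, 0.2598, 0.0642]
ee_rot: [[0.014, 1.0, 0.0], [1.0, -0.014, -0.0], [-0.0, 0.0, -1.0]]
ft_force: [0.4, 0.2, 0.1]
width: 0.0852
gripper_force: 0.0
```

{"op": "drive_tool", "data": {"motion": [0,0,-0.02,0,0,0,0,0,-0.04,0,0,0,0,0,-0.04,0,0,0,0,0,-0.04,0,0,0,0,0,-0.04,0,0,0,0,0,-0.04,0,0,0,-0.04,-0.01,0,0,0,0,-0.04,-0.01,0,0,0,0,-0.04,-0.01,0,0,0,0,-0.04,-0.01,0,0,0,0,-0.04,-0.01,0,0,0,0,-0.04,-0.01,0,0,0,0]}}

```text
t: 13.5
tcp_pos: [0.5524, 0.0192, 0.2844]
ee_rot: [[0.014, 1.0, 0.0], [1.0, -0.014, -0.0], [-0.0, 0.0, -1.0]]
ft_force: [0.5, -0.3, -0.5]
width: 0.0851
gripper_force: 0.0
```

{"op": "drive_tool", "data": {"motion": [-0.04,-0.01,0,0,0,0,-0.04,-0.01,0,0,0,0,-0.04,-0.01,0,0,0,0,-0.04,-0.01,0,0,0,0,-0.04,-0.01,0,0,0,0,-0.04,-0.01,0,0,0,0,-0.04,-0.01,0,0,0,0,-0.04,-0.01,0,0,0,0,0,0,0,0,0,0]}}

```text
t: 14.4
tcp_pos: [0.4655, -0.3051, 0.2837]
ee_rot: [[0.026, 1.0, -0.002], [1.0, -0.026, -0.003], [-0.003, -0.002, -1.0]]
ft_force: [-0.9, 0.2, 0.1]
width: 0.0856
gripper_force: 0.0
```

```bash
python3 - <<'E'
from h import *
a=eyes.capture("top");b=eyes.capture("scene")
s=bot.read_state();t=s["tcp_pos"];print(s["t"],t,s["width"],np.round(s["qpos"],2),np.round(s["ee_rot"],3).tolist())
print(fit((b,),[mask(b,"orange",(174,269),25)],lambda p:cyl(p[0],p[1],0,.019,.1),[.46,-.297],[.02,.02]))
save(b,"s2.png",(130,80,350,320),3)
E
```

```text
14.5 [ 0.4680048  -0.29884243  0.2840822 ] 0.0853172957364963 [ 0.95  0.28 -0.57  1.73  0.16  1.18  0.32] [[0.017, 1.0, -0.0], [1.0, -0.017, 0.001], [0.001, -0.0, -1.0]]
(array([ 0.461 , -0.2964]), np.float64(19.0625))
```

View pics/s2.png

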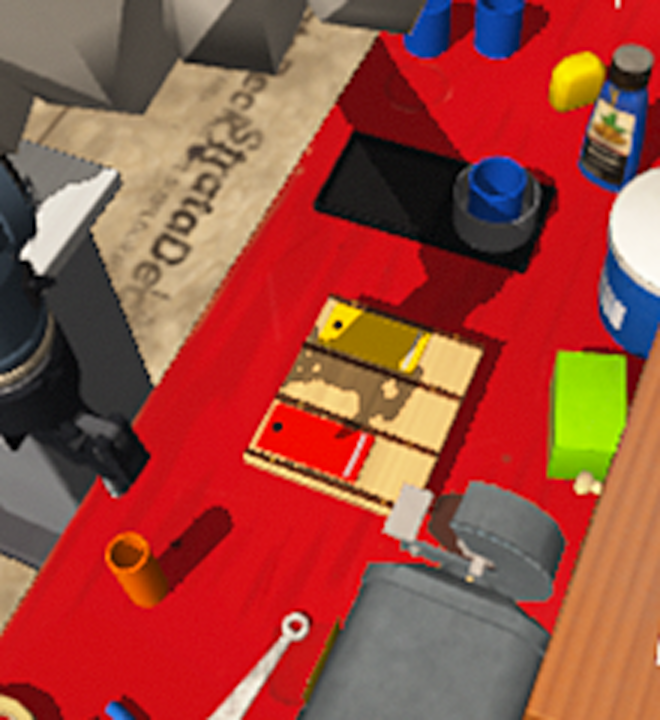

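Blue is nested in grey and upright. Now orange.

{"op": "drive_tool", "data": {"motion": [0.002,-0.005,0.03,0,0,0,0,0,0.04,0,0,0,0,0,0.04,0,0,0,0,0,0.03,0,0,0,0,0,0,0,0,0,0,0,0,0,0,0,0,0,0,0,0,0,0,0,0,0,0,0]}}

```text
t: 15.3
tcp_pos: [0.4649, -0.2962, 0.1464]
ee_rot: [[0.014, 1.0, 0.003], [1.0, -0.014, -0.002], [-0.002, 0.003, -1.0]]
ft_force: [1.2, 0.3, 0.8]
width: 0.0856
gripper_force: 0.0
```

{"op": "drive_tool", "data": {"motion": [0,0,0,0,0,0]}}

```text
t: 15.4
tcp_pos: [0.4643, -0.2963, 0.1458]
ee_rot: [[0.015, 1.0, 0.002], [1.0, -0.015, -0.002], [-0.002, 0.002, -1.0]]
ft_force: [0.3, -0.4, -0.1]
width: 0.085
gripper_force: 0.0
```

{"op": "drive_tool", "data": {"motion": [0,-0.003,0.02,0,0,0,0,0,0.02,0,0,0,0,0,0.015,0,0,0,0,0,0.012,0,0,0,0,0,0,0,0,0,0,0,0,0,0,0,0,0,0,0,0,0,0,0,0,0,0,0]}}

```text
t: 16.2
tcp_pos: [0.4611, -0.2962, 0.0781]
ee_rot: [[0.015, 1.0, 0.001], [1.0, -0.015, -0.001], [-0.001, 0.001, -1.0]]
ft_force: [0.3, -0.3, -0.4]
width: 0.0854
gripper_force: 0.0
```

{"op": "drive_tool", "data": {"motion": [0,0,0,0,0,0,0,0,0,0,0,0,0,0,0,0,0,0,0,0,0,0,0,0,0,0,0,0,0,0,0,0,0,0,0,0,0,0,0,0,0,0,0,0,0,0,0,0], "fingers": 0.015}}

```text
t: 17.0
tcp_pos: [0.461, -0.2961, 0.0778]
ee_rot: [[0.014, 1.0, 0.001], [1.0, -0.014, -0.001], [-0.001, 0.001, -1.0]]
ft_force: [-0.5, -0.7, 5.6]
width: 0.0369
gripper_force: 59.8
```

{"op": "drive_tool", "data": {"motion": [0,0,-0.02,0,0,0,0,0,-0.03,0,0,0,0,0,-0.04,0,0,0,0,0,-0.04,0,0,0,0,0,-0.04,0,0,0,0.04,0.012,0,0,0,0,0.04,0.012,0,0,0,0,0.04,0.012,0,0,0,0,0.04,0.012,0,0,0,0,0.04,0.012,0,0,0,0,0.04,0.012,0,0,0,0,0.04,0.012,0,0,0,0]}}

```text
t: 18.2
tcp_pos: [0.5483, -0.0158, 0.2465]
ee_rot: [[0.015, 1.0, -0.001], [1.0, -0.015, -0.0], [-0.0, -0.001, -1.0]]
ft_force: [0.5, -0.3, -0.7]
width: 0.0366
gripper_force: 60.4
```

{"op": "drive_tool", "data": {"motion": [0.04,0.012,0,0,0,0,0.04,0.012,0,0,0,0,0.04,0.012,0,0,0,0,0.04,0.012,0,0,0,0,0.04,0.012,0,0,0,0,0.04,0.01,0,0,0,0,0.03,0.01,0,0,0,0,0,0,0,0,0,0,0,0,0,0,0,0,0,0,0,0,0,0,0,0,0,0,0,0]}}

```text
t: 19.3
tcp_pos: [0.6328, 0.2496, 0.247]
ee_rot: [[0.017, 1.0, -0.0], [1.0, -0.017, -0.001], [-0.001, -0.0, -1.0]]
ft_force: [-0.4, -0.0, -0.7]
width: 0.0369
gripper_force: 60.4
```

```bash
python3 - <<'E'
from h import *
a=eyes.capture("top");b=eyes.capture("scene")
s=bot.read_state();t=s["tcp_pos"];print(s["t"],t,s["width"],np.round(s["qpos"],2),np.round(s["ee_rot"],3).tolist())
for c,u in((a,(203,187)),(b,(296,143))):
    r=nets.search_frame("pot_medium",c);print([np.round(i["xy"]).tolist() for i in r])
    m=mask(c,"blue",u,25);print(fit((c,),[m],lambda p:cyl(p[0],p[1],.059,.032,.029),[.616,.262],[.02,.02]),m.sum())
save(a,"t4.png",(155,120,255,220),4)
E
```

```text
19.4 [0.63273272 0.25013205 0.24742003] 0.03672536888828771 [ 0.01  0.56 -0.69  1.47  0.36  1.24 -0.74] [[0.016, 1.0, 0.0], [1.0, -0.016, -0.001], [-0.001, 0.0, -1.0]]
[[128.0, 204.0], [139.0, 225.0], [203.0, 184.0], [150.0, 182.0], [204.0, 215.0]]
(array([0.6115, 0.2568]), np.float64(37.0625)) 241.0
[[272.0, 89.0], [295.0, 144.0], [301.0, 94.0]]
(array([0.617 , 0.2537]), np.float64(46.0)) 357.0
```

View pics/t4.png

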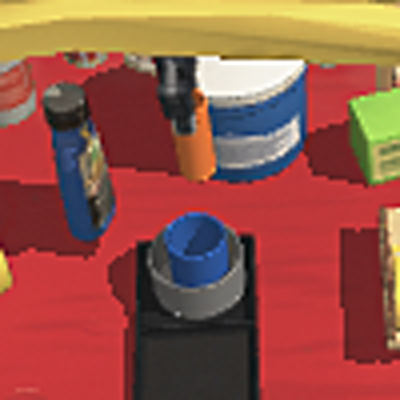

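{"op": "drive_tool", "data": {"motion": [0.008,-0.016,0.03,0,0,0,0,0,0.02,0,0,0,0,0,0.015,0,0,0,0,0,0,0,0,0,0,0,0,0,0,0,0,0,0,0,0,0,0,0,0,0,0,0,0,0,0,0,0,0]}}

```text
t: 20.3
tcp_pos: [0.617, 0.26, 0.1832]
ee_rot: [[0.015, 1.0, 0.001], [1.0, -0.015, 0.0], [0.001, 0.001, -1.0]]
ft_force: [-0.3, 0.5, -1.4]
width: 0.0368
gripper_force: 60.4
```

```bash
python3 - <<'E'
from h import *
a=eyes.capture("top");b=eyes.capture("scene")
s=bot.read_state();t=s["tcp_pos"];print(s["t"],t,s["width"])
for c,o in((a,(155,120)),(b,(248,90))): print([np.round((np.array(px(c,p))-o)*4).tolist() for p in(t-[0,0,.078],[.6165,.2585,.088])])
cv2.imwrite("pics/g5.png",np.hstack([cv2.resize(c["img"][v:v+85,u:u+95],None,fx=4,fy=4,interpolation=2) for c,(u,v) in((a,(155,120)),(b,(248,90)))])[:,:,::-1])
E
```

```text
20.4 [0.61681577 0.25996248 0.18279129] 0.0361566957917933
[[189.0, 223.0], [192.0, 234.0]]
[[192.0, 182.0], [190.0, 196.0]]
```

View pics/g5.png

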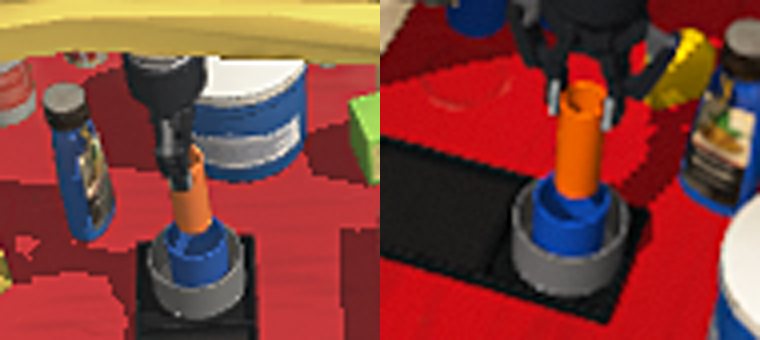

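{"op": "drive_tool", "data": {"motion": [-0.002,-0.003,0.0,0,0,0,0,0,0.015,0,0,0,0,0,0.015,0,0,0,0,0,0.015,0,0,0,0,0,0.015,0,0,0,0,0,0.015,0,0,0,0,0,0.01,0,0,0,0,0,0,0,0,0,0,0,0,0,0,0,0,0,0,0,0,0]}}

```text
t: 21.4
tcp_pos: [0.6141, 0.2584, 0.0982]
ee_rot: [[0.015, 1.0, 0.002], [1.0, -0.015, 0.001], [0.001, 0.002, -1.0]]
ft_force: [0.0, -0.1, -0.9]
width: 0.0366
gripper_force: 60.4
```

{"op": "drive_tool", "data": {"motion": [0,0,0.004,0,0,0,0,0,0.003,0,0,0,0,0,0,0,0,0,0,0,0,0,0,0]}}

```text
t: 21.8
tcp_pos: [0.6136, 0.2578, 0.0903]
ee_rot: [[0.015, 1.0, 0.0], [1.0, -0.015, -0.0], [-0.0, 0.0, -1.0]]
ft_force: [0.1, 0.3, -0.7]
width: 0.0369
gripper_force: 60.5
```

{"op": "drive_tool", "data": {"motion": [0,0,0.001,0,0,0,0,0,0,0,0,0,0,0,0,0,0,0,0,0,0,0,0,0,0,0,0,0,0,0], "fingers": 0.0854}}

```text
t: 22.3
tcp_pos: [0.6137, 0.2579, 0.0894]
ee_rot: [[0.014, 1.0, 0.0], [1.0, -0.014, 0.0], [0.0, 0.0, -1.0]]
ft_force: [-0.8, -0.3, 0.4]
width: 0.0849
gripper_force: 0.0
```

{"op": "drive_tool", "data": {"motion": [0,0,-0.02,0,0,0,0,0,-0.04,0,0,0,0,0,-0.04,0,0,0,0,0,-0.04,0,0,0,-0.04,0.005,0,0,0,0,-0.04,0.005,0,0,0,0,-0.04,0.005,0,0,0,0,-0.04,0.005,0,0,0,0,-0.04,0.005,0,0,0,0,-0.036,0.005,0,0,0,0], "fingers": 0.0854}}

```text
t: 23.3
tcp_pos: [0.6402, 0.0191, 0.2294]
ee_rot: [[0.016, 1.0, 0.0], [1.0, -0.016, -0.001], [-0.001, 0.0, -1.0]]
ft_force: [0.2, -0.1, 0.6]
width: 0.0857
gripper_force: 0.0
```

{"op": "drive_tool", "data": {"motion": [0,0,0,0,0,8.2,0,0,0,0,0,8.2,0,0,0,0,0,8.2,0,0,0,0,0,8.2,0,0,0,0,0,8.2,0,0,0,0,0,8.2,0,0,0,0,0,8.2,0,0,0,0,0,8.2,0,0,0,0,0,8.2,0,0,0,0,0,8.2,0,0,0,0,0,8.2], "fingers": 0.0}}

```text
t: 24.4
tcp_pos: [0.6401, 0.0217, 0.2294]
ee_rot: [[1.0, -0.024, 0.0], [-0.024, -1.0, 0.0], [0.0, -0.0, -1.0]]
ft_force: [-0.2, 0.2, -1.1]
width: -0.0
gripper_force: 0.0
```

```bash
python3 - <<'E'
from h import *
a=eyes.capture("top");b=eyes.capture("scene")
s=bot.read_state();t=s["tcp_pos"];print(s["t"],t,s["width"],np.round(s["qpos"],2),np.round(s["ee_rot"],3).tolist())
save(b,"s6.png",(190,90,340,250),4)
print("red far-end line",w(b,(130+355/3,80+455/3),.055),"tab",w(b,(130+410/3,80+490/3),.1))
E
```

```text
24.5 [0.64008108 0.02172021 0.22942955] 0.00020965493062800042 [ 0.14  0.44 -0.33  1.61  0.15  1.12 -1.82] [[1.0, -0.017, 0.0], [-0.017, -1.0, -0.0], [0.0, 0.0, -1.0]]
red far-end line [ 0.6038 -0.1097  0.055 ] tab [ 0.6765 -0.1417  0.1   ]
```

View pics/s6.png

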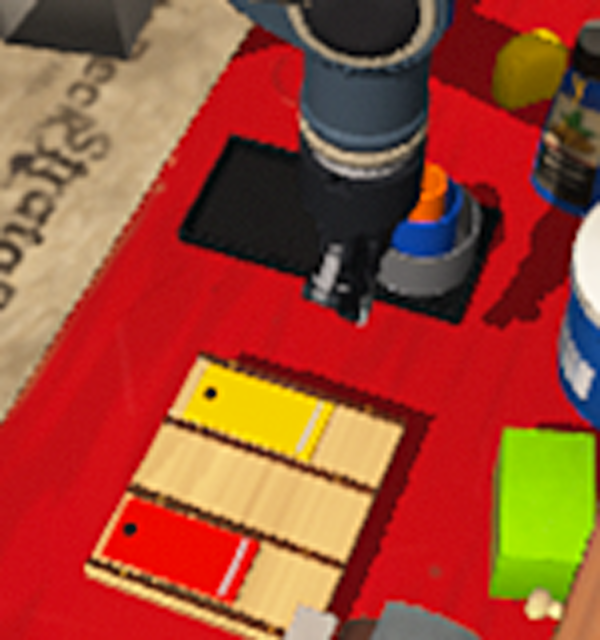

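Orange is nested in blue. Next, push the yellow spreader from behind with closed fingers.

{"op": "drive_tool", "data": {"motion": [0.004,0,0.03,0,0,-1.7,0,0,0.04,0,0,0,0,0,0.04,0,0,0,0,0,0.03,0,0,0,0,0,0.02,0,0,0,0,0,0.01,0,0,0,0,0,0,0,0,0,0,0,0,0,0,0,0,0,0,0,0,0,0,0,0,0,0,0]}}

```text
t: 25.5
tcp_pos: [0.645, 0.0215, 0.0607]
ee_rot: [[1.0, 0.012, 0.002], [0.012, -1.0, 0.0], [0.002, 0.0, -1.0]]
ft_force: [0.9, 0.7, 0.3]
width: -0.0002
gripper_force: 0.0
```

{"op": "drive_tool", "data": {"motion": [0,0,0.002,0,0,0,0,0,0.002,0,0,0,0,0,0,0,0,0,0,0,0,0,0,0]}}

```text
t: 25.9
tcp_pos: [0.6441, 0.0214, 0.0552]
ee_rot: [[1.0, 0.012, -0.0], [0.012, -1.0, -0.0], [-0.0, 0.0, -1.0]]
ft_force: [0.4, 0.0, 0.8]
width: 0.0001
gripper_force: 0.0
```

{"op": "drive_tool", "data": {"motion": [0,0,0.003,0,0,0,0,0,0,0,0,0,-0.01,0,0,0,0,0,-0.01,0,0,0,0,0,-0.008,0,0,0,0,0,-0.008,0,0,0,0,0,-0.008,0,0,0,0,0,-0.006,0,0,0,0,0,-0.006,0,0,0,0,0,-0.004,0,0,0,0,0,0,0,0,0,0,0,0,0,0,0,0,0]}}

```text
t: 27.1
tcp_pos: [0.5842, 0.0207, 0.0523]
ee_rot: [[1.0, 0.012, -0.0], [0.012, -1.0, -0.0], [-0.0, 0.0, -1.0]]
ft_force: [-0.6, -0.1, 0.0]
width: -0.0002
gripper_force: 0.0
```

```bash
python3 - <<'E'
from h import *
a=eyes.capture("top");b=eyes.capture("scene")
s=bot.read_state();t=s["tcp_pos"];print(s["t"],t,s["ft_force"])
im=np.hstack([cv2.resize(c["img"][v:v+70,u:u+80],None,fx=5,fy=5,interpolation=2) for c,(u,v) in((a,(235,170)),(b,(205,165)))])
cv2.imwrite("pics/y1.png",im[:,:,::-1])
E
```

```text
27.2 [0.58430205 0.02069691 0.05221386] [-0.22184885 -0.09023555 -0.56771938]
```

View pics/y1.png

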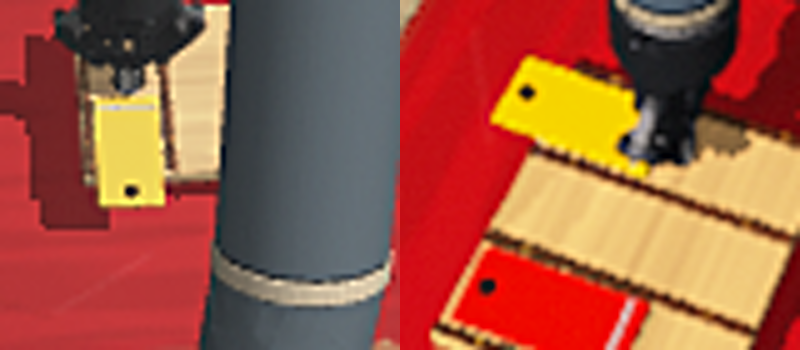

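```bash
python3 - <<'E'
from h import *
a=eyes.capture("top");b=eyes.capture("scene")
print([w(b,(205+u/5-.4,165+v/5-.4),.055) for u,v in((127,53),(90,122))],[w(a,(235+u/5-.4,170+v/5-.4),.055) for u,v in((98,207),(165,206))])
print("deck edge",[w(b,(205+u/5-.4,165+v/5-.4),.05) for u,v in((130,145),(35,330))])
E
```

```text
[array([0.4629, 0.0551, 0.055 ]), array([ 0.4646, -0.0033,  0.055 ])] [array([0.4623, 0.0504, 0.055 ]), array([ 0.4606, -0.0037,  0.055 ])]
deck edge [array([ 0.4944, -0.0064,  0.05  ]), array([ 0.4989, -0.1474,  0.05  ])]
```

{"op": "drive_tool", "data": {"motion": [0.004,0,0,0,0,0,0,0,-0.02,0,0,0,0,0,-0.03,0,0,0,0,0,-0.03,0,0,0,-0.028,0,0,0,0,0,-0.028,0,0,0,0,0,-0.028,0,0,0,0,0,-0.028,0,0,0,0,0,0,0,0,0,0,0,0,0,0,0,0,0,0,0,0,0,0,0], "fingers": 0.0854}}

```text
t: 28.4
tcp_pos: [0.4776, 0.0195, 0.1326]
ee_rot: [[1.0, 0.011, 0.002], [0.011, -1.0, 0.0], [0.002, -0.0, -1.0]]
ft_force: [0.3, 0.5, -0.9]
width: 0.0855
gripper_force: 0.0
```

{"op": "drive_tool", "data": {"motion": [-0.003,-0.005,0.0,0,0,0,0,0,0.03,0,0,0,0,0,0.025,0,0,0,0,0,0.02,0,0,0,0,0,0.01,0,0,0,0,0,0.006,0,0,0,0,0,0,0,0,0,0,0,0,0,0,0,0,0,0,0,0,0]}}

```text
t: 29.3
tcp_pos: [0.4739, 0.0245, 0.0421]
ee_rot: [[1.0, 0.012, 0.002], [0.012, -1.0, 0.0], [0.002, 0.0, -1.0]]
ft_force: [0.3, -0.3, 0.6]
width: 0.0852
gripper_force: 0.0
```

{"op": "drive_tool", "data": {"motion": [0,0,0,0,0,0,0,0,0,0,0,0,0,0,0,0,0,0,0,0,0,0,0,0,0,0,0,0,0,0,0,0,0,0,0,0,0,0,0,0,0,0,0,0,0,0,0,0], "fingers": 0.04}}

```text
t: 30.1
tcp_pos: [0.4734, 0.0244, 0.0419]
ee_rot: [[1.0, 0.012, 0.001], [0.012, -1.0, -0.0], [0.001, 0.0, -1.0]]
ft_force: [-2.8, 0.3, 5.4]
width: 0.0517
gripper_force: 61.4
```

{"op": "drive_tool", "data": {"motion": [0,0,-0.01,0,0,0,0,0,-0.02,0,0,0,0,0,-0.03,0,0,0,0,0,-0.03,0,0,0,0,0,-0.02,0,0,0,-0.003,-0.03,0,0,0,-1.5,-0.003,-0.03,0,0,0,0,-0.003,-0.03,0,0,0,0,-0.003,-0.03,0,0,0,0,-0.003,-0.03,0,0,0,0,-0.003,-0.03,0,0,0,0,-0.003,-0.03,0,0,0,0]}}

```text
t: 31.3
tcp_pos: [0.4446, 0.2346, 0.1519]
ee_rot: [[0.999, 0.038, 0.0], [0.038, -0.999, -0.0], [0.0, 0.0, -1.0]]
ft_force: [0.5, 0.6, 0.0]
width: 0.0517
gripper_force: 62.6
```

{"op": "drive_tool", "data": {"motion": [-0.005,-0.02,0,0,0,0,0,0,0,0,0,0,0,0,0,0,0,0,0,0,0,0,0,0,0,0,0,0,0,0]}}

```text
t: 31.8
tcp_pos: [0.4397, 0.2519, 0.1513]
ee_rot: [[0.999, 0.036, 0.0], [0.036, -0.999, -0.001], [0.0, 0.001, -1.0]]
ft_force: [-0.4, -0.3, -0.4]
width: 0.0521
gripper_force: 62.6
```

```bash
python3 - <<'E'
from h import *
a=eyes.capture("top");b=eyes.capture("scene")
s=bot.read_state();t=s["tcp_pos"];print(s["t"],t,s["width"],np.round(s["ee_rot"],3).tolist())
im=np.hstack([cv2.resize(c["img"][v:v+100,u:u+100],None,fx=4,fy=4,interpolation=2) for c,(u,v) in((a,(150,150)),(b,(215,90)))])
cv2.imwrite("pics/y2.png",im[:,:,::-1])
E
```

```text
31.9 [0.4395957  0.2523334  0.15131742] 0.05140393279001351 [[0.999, 0.036, 0.0], [0.036, -0.999, -0.0], [0.0, 0.0, -1.0]]
```

View pics/y2.png

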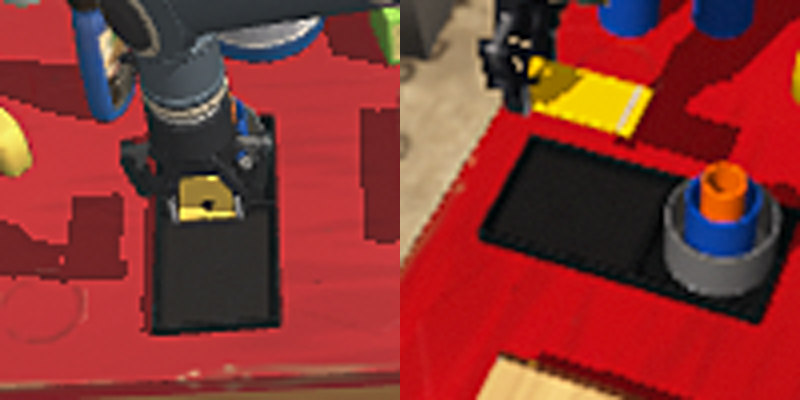

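{"op": "drive_tool", "data": {"motion": [-0.004,-0.005,0.03,0,0,0,0,0,0.04,0,0,0,0,0,0.03,0,0,0,0,0,0.02,0,0,0,0,0,0.015,0,0,0,0,0,0,0,0,0,0,0,0,0,0,0,0,0,0,0,0,0,0,0,0,0,0,0]}}

```text
t: 32.8
tcp_pos: [0.4358, 0.2585, 0.0173]
ee_rot: [[0.999, 0.038, 0.002], [0.038, -0.999, 0.001], [0.002, -0.001, -1.0]]
ft_force: [-0.4, -1.0, -0.7]
width: 0.052
gripper_force: 62.7
```

{"op": "drive_tool", "data": {"motion": [0,0,0.005,0,0,0,0,0,0.005,0,0,0,0,0,0,0,0,0,0,0,0,0,0,0]}}

```text
t: 33.2
tcp_pos: [0.4349, 0.2581, 0.006]
ee_rot: [[0.999, 0.038, -0.0], [0.038, -0.999, -0.0], [-0.0, 0.0, -1.0]]
ft_force: [-0.7, 0.8, 0.3]
width: 0.052
gripper_force: 62.7
```

{"op": "drive_tool", "data": {"motion": [0,0,0.002,0,0,0,0,0,0.002,0,0,0,0,0,0,0,0,0,0,0,0,0,0,0]}}

```text
t: 33.6
tcp_pos: [0.435, 0.2582, 0.0022]
ee_rot: [[0.999, 0.038, -0.0], [0.038, -0.999, -0.0], [-0.0, 0.0, -1.0]]
ft_force: [0.4, 0.4, -0.4]
width: 0.052
gripper_force: 62.7
```

{"op": "drive_tool", "data": {"motion": [0,0,0,0,0,0,0,0,0,0,0,0,0,0,0,0,0,0,0,0,0,0,0,0], "fingers": 0.068}}

```text
t: 34.0
tcp_pos: [0.4351, 0.2582, 0.0024]
ee_rot: [[0.999, 0.038, 0.0], [0.038, -0.999, 0.0], [0.0, -0.0, -1.0]]
ft_force: [-0.8, -0.2, 0.4]
width: 0.068
gripper_force: 0.0
```

{"op": "drive_tool", "data": {"motion": [0,0,-0.01,0,0,0,0,0,-0.02,0,0,0,0,0,-0.03,0,0,0,0,0,-0.04,0,0,0,0,0,-0.04,0,0,0,0,0,-0.04,0,0,0,0.025,0.04,0,0,0,0,0.025,0.04,0,0,0,0,0.025,0.04,0,0,0,0,0.025,0.04,0,0,0,0,0.025,0.04,0,0,0,0,0.02,0.04,0,0,0,0]}}

```text
t: 35.2
tcp_pos: [0.5901, 0.0222, 0.1833]
ee_rot: [[0.999, 0.038, 0.001], [0.038, -0.999, 0.0], [0.001, -0.0, -1.0]]
ft_force: [-0.2, 0.9, -0.7]
width: 0.0678
gripper_force: 0.0
```

```bash
python3 - <<'E'
from h import *
a=eyes.capture("top");b=eyes.capture("scene")
s=bot.read_state();t=s["tcp_pos"];print(s["t"],t,s["width"],np.round(s["ee_rot"],3).tolist())
m=[mask(b,"yellow",(251,140),30)]
print(fit((b,),m,lambda p:box(p[0],p[1],p[2],.004,.11,.054,.005),[.48,.26,0],[.02,.02,.1]),m[0].sum())
cv2.imwrite("pics/y3.png",np.hstack([cv2.resize(b["img"][100:235,205:335],None,fx=4,fy=4,interpolation=2)])[:,:,::-1])
E
```

```text
35.3 [0.59154007 0.01558588 0.18254294] 0.06810792292572307 [[1.0, 0.026, 0.002], [0.026, -1.0, -0.004], [0.002, 0.004, -1.0]]
(array([ 0.3866,  0.2477, -0.1589]), np.float64(336.5625)) 18.0
```

View pics/y3.png

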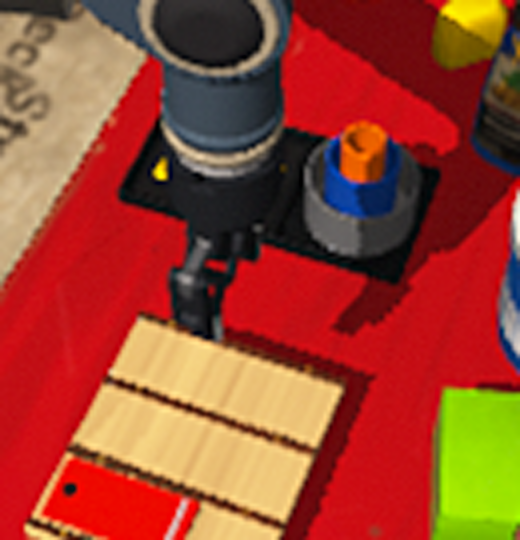

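The yellow spreader lies in the tray and the pots are nested. Viewing budget is used up, so numbers only from here. Next, the clearance behind the red spreader.

```bash
python3 - <<'E'
from h import *
a=eyes.capture("top");b=eyes.capture("scene")
def tri(ua,ub):
    (o,d),(p,e)=ray(a,ua),ray(b,ub); s=np.linalg.lstsq(np.c_[d,-e],p-o,rcond=None)[0]; return np.round((o+d*s[0]+p+e*s[1])/2,3),np.round(np.linalg.norm(o+d*s[0]-p-e*s[1]),3)
print("tab",tri((302,160),(265,250)))
for z in(.05,.1,.15): print(w(b,(205+55,100+126),z),w(b,(262,243),z),w(b,(275,245),z))
# red card: pixels by hue, not bench (bench less saturated/bright)
img=b["img"].astype(int)
print(img[222,220],img[228,232],img[200,215],img[240,200])
m=((img[:,:,0]>225)&(img[:,:,1]<60)).astype(np.float32); bb=np.zeros_like(m); bb[205:250,205:265]=1; m*=bb
ys,xs=np.nonzero(m);print(m.sum(),xs.min(),xs.max(),ys.min(),ys.max())
print(fit((b,),[m],lambda p:box(p[0],p[1],p[2],.05,.11,.054,.005),[.5575,-.113,0.01],[.01,.01,.05]))
s=bot.read_state();print(s["tcp_pos"],np.round(s["ee_rot"],3).tolist(),np.round(s["qpos"],2))
E
```

```text
tab (array([ 0.681, -0.165,  0.108]), np.float64(0.0))
[ 0.6275 -0.0765  0.05  ] [ 0.655  -0.1255  0.05  ] [ 0.6928 -0.1165  0.05  ]
[ 0.638  -0.0994  0.1   ] [ 0.6641 -0.1459  0.1   ] [ 0.6999 -0.1373  0.1   ]
[ 0.6485 -0.1223  0.15  ] [ 0.6731 -0.1662  0.15  ] [ 0.7069 -0.1582  0.15  ]
[193  15   9] [238   7   0] [211  16  20] [205  14  23]
481.0 216 253 215 239
(array([ 0.5578, -0.1097,  0.022 ]), np.float64(139.375))
[0.58905678 0.02274684 0.18258687] [[0.999, 0.035, -0.0], [0.035, -0.999, 0.0], [-0.0, -0.0, -1.0]] [ 0.18  0.41 -0.38  1.78  0.18  0.99 -1.8 ]
```

{"op": "drive_tool", "data": {"motion": [0.009,0.032,0,0,0,0,0.009,0.032,0,0,0,0,0.009,0.032,0,0,0,0,0.009,0.032,0,0,0,1.3,0,0,0,0,0,0,0,0,0,0,0,0,0,0,0,0,0,0,0,0,0,0,0,0], "fingers": 0.0}}

```text
t: 36.2
tcp_pos: [0.6296, -0.1002, 0.1827]
ee_rot: [[1.0, 0.019, 0.0], [0.019, -1.0, 0.001], [0.0, -0.001, -1.0]]
ft_force: [-0.4, 0.4, 0.6]
width: 0.0002
gripper_force: 0.0
```

{"op": "drive_tool", "data": {"motion": [0,0.004,0.03,0,0,0,0,0,0.03,0,0,0,0,0,0.03,0,0,0,0,0,0.02,0,0,0,0,0,0.01,0,0,0,0,0,0.005,0,0,0,0,0,0,0,0,0,0,0,0,0,0,0,0,0,0,0,0,0]}}

```text
t: 37.1
tcp_pos: [0.6307, -0.1067, 0.0586]
ee_rot: [[1.0, 0.015, 0.002], [0.015, -1.0, -0.0], [0.002, 0.0, -1.0]]
ft_force: [0.7, -0.2, 0.1]
width: -0.0001
gripper_force: 0.0
```

{"op": "drive_tool", "data": {"motion": [0,0,0.002,0,0,0,0,0,0,0,0,0,0,0,0,0,0,0]}}

```text
t: 37.4
tcp_pos: [0.6299, -0.1068, 0.0555]
ee_rot: [[1.0, 0.015, 0.0], [0.015, -1.0, -0.0], [0.0, 0.0, -1.0]]
ft_force: [0.4, 0.3, 0.5]
width: -0.0
gripper_force: 0.0
```

{"op": "drive_tool", "data": {"motion": [0,0,0.002,0,0,0,0,0,0.0015,0,0,0,0,0,0,0,0,0,0,0,0,0,0,0]}}

```text
t: 37.8
tcp_pos: [0.6299, -0.1067, 0.0517]
ee_rot: [[1.0, 0.015, -0.0], [0.015, -1.0, 0.0], [-0.0, -0.0, -1.0]]
ft_force: [0.4, 0.3, 0.1]
width: -0.0
gripper_force: 0.0
```

{"op": "drive_tool", "data": {"motion": [-0.007,0,0,0,0,0,-0.008,0,0,0,0,0,-0.008,0,0,0,0,0,-0.008,0,0,0,0,0,-0.006,0,0,0,0,0,-0.006,0,0,0,0,0,-0.004,0,0,0,0,0,0,0,0,0,0,0,0,0,0,0,0,0]}}

```text
t: 38.7
tcp_pos: [0.583, -0.1074, 0.0519]
ee_rot: [[1.0, 0.015, 0.0], [0.015, -1.0, -0.0], [0.0, 0.0, -1.0]]
ft_force: [-0.4, -0.4, -0.1]
width: 0.0002
gripper_force: 0.0
```

```bash
cat > red.py <<'E'
from h import *
def redm(b,r):
    img=b["img"].astype(int); m=((img[:,:,0]>225)&(img[:,:,1]<60)).astype(np.float32); bb=np.zeros_like(m); bb[r[1]:r[3],r[0]:r[2]]=1; return m*bb
def dot(b,r):
    img=b["img"].max(2).astype(int)
    sub=img[r[1]:r[3],r[0]:r[2]]; return sub
E
python3 - <<'E'
from red import *
b=eyes.capture("scene")
m=redm(b,(185,195,265,255));print(m.sum())
for x in(.52,.50,.51): print(fit((b,),[m],lambda p:box(p[0],p[1],p[2],.05,.11,.054,.005),[x,-.113,0.01],[.01,.01,.05]))
u=np.array(px(b,(.477,-.112,.055))).astype(int);print(u);print(b["img"][u[1]-7:u[1]+8,u[0]-12:u[0]+13].max(2))
s=bot.read_state();print(s["tcp_pos"],s["ft_force"])
E
```

```text
421.0
(array([ 0.5088, -0.1111,  0.0262]), np.float64(197.0))
(array([ 0.5088, -0.1111,  0.0419]), np.float64(196.25))
(array([ 0.5093, -0.1113,  0.032 ]), np.float64(196.75))
[210 217]
[[200 200 199 199 200 200 200 199 200 201 205 218 233 238 232 224 214 214
  214 216 216 216 219 153 122]
 [200 199 199 201 205 204 202 198 201 204 210 241 246 245 243 237 235 231
  223 215 214 218 196 126 119]
 [199 198 201 204 210 206 203 200 204 204 231 242 242 241 242 242 245 243
  237 237 229 198 130  83  81]
 [200 202 207 212 213 208 203 203 206 223 242 244 241 241 241 241 241 242
  242 245 243 227 216 183 113]
 [202 207 212 215 213 208 206 207 201 237 245 242 242 242 241 241 241 241
  241 241 243 246 252 246 221]
 [206 210 215 216 211 206 208 208 214 241 250 251 251 249 244 241 242 241
  241 241 241 242 242 246 249]
 [209 214 216 213 210 210 210 205 233 250 242 214 205 229 244 243 241 242
  241 241 241 241 241 242 242]
 [212 216 216 213 212 213 213 219 241 247 174  23  25 119 237 246 241 241
  241 241 241 241 241 241 241]
 [213 214 216 216 213 215 216 236 246 246 148  25  26 116 237 246 242 241
  241 241 241 241 241 241 241]
 [215 213 215 218 215 214 227 241 245 252 209 129 174 226 244 244 241 241
  241 241 241 241 241 241 241]
 [214 213 214 217 215 216 235 242 243 246 241 238 251 251 245 242 241 241
  241 240 241 241 241 241 241]
 [213 213 213 214 213 227 240 243 241 243 244 245 245 243 242 242 242 241
  241 241 241 241 241 241 241]
 [214 213 213 213 215 234 243 242 241 241 242 243 242 242 242 241 242 241
  241 241 241 241 241 241 241]
 [213 213 213 213 237 242 241 242 242 242 241 241 242 241 242 242 242 242
  241 241 241 241 241 241 242]
 [213 215 213 211 235 238 244 248 243 242 242 241 241 241 241 242 242 242
  241 241 241 241 241 241 241]]
[ 0.58313162 -0.10739122  0.05186843] [-0.22837697 -0.78095973 -0.82451715]
```

{"op": "drive_tool", "data": {"motion": [0.004,0,0,0,0,0,0,0,-0.02,0,0,0,0,0,-0.03,0,0,0,0,0,-0.03,0,0,0,-0.028,0,0,0,0,0,-0.028,0,0,0,0,0,-0.028,0,0,0,0,0,-0.028,0.003,0,0,0,0,0,0,0,0,0,0,0,0,0,0,0,0,0,0,0,0,0,0], "fingers": 0.0854}}

```text
t: 39.85
tcp_pos: [0.4765, -0.1119, 0.1322]
ee_rot: [[1.0, 0.016, 0.002], [0.016, -1.0, 0.0], [0.002, -0.0, -1.0]]
ft_force: [0.6, -0.2, -0.4]
width: 0.0854
gripper_force: 0.0
```

```bash
python3 - <<'E'
from red import *
b=eyes.capture("scene")
m=redm(b,(185,195,265,255))
print(m.sum(),fit((b,),[m],lambda p:box(p[0],p[1],p[2],.05,.11,.054,.005),[.515,-.113,0.01],[.01,.01,.05]))
print(w(b,(209.6,217.5),.055))
s=bot.read_state();print(s["tcp_pos"])
E
```

```text
511.0 (array([ 0.5139, -0.1109,  0.0282]), np.float64(108.625))
[ 0.4743 -0.1121  0.055 ]
[ 0.47638974 -0.1118163   0.1320491 ]
```

{"op": "drive_tool", "data": {"motion": [-0.003,0,0.0,0,0,0,0,0,0.03,0,0,0,0,0,0.025,0,0,0,0,0,0.02,0,0,0,0,0,0.01,0,0,0,0,0,0.005,0,0,0,0,0,0,0,0,0,0,0,0,0,0,0,0,0,0,0,0,0]}}

```text
t: 40.8
tcp_pos: [0.4727, -0.1122, 0.0427]
ee_rot: [[1.0, 0.015, 0.002], [0.015, -1.0, -0.0], [0.002, 0.001, -1.0]]
ft_force: [-0.7, 0.2, -0.1]
width: 0.0851
gripper_force: 0.0
```

{"op": "drive_tool", "data": {"motion": [0,0,0,0,0,0,0,0,0,0,0,0,0,0,0,0,0,0,0,0,0,0,0,0,0,0,0,0,0,0,0,0,0,0,0,0,0,0,0,0,0,0,0,0,0,0,0,0], "fingers": 0.04}}

```text
t: 41.6
tcp_pos: [0.4721, -0.1122, 0.0424]
ee_rot: [[1.0, 0.015, 0.001], [0.015, -1.0, -0.001], [0.001, 0.001, -1.0]]
ft_force: [-1.3, -0.4, 6.0]
width: 0.0516
gripper_force: 61.4
```

{"op": "drive_tool", "data": {"motion": [0,0,-0.01,0,0,0,0,0,-0.02,0,0,0,0,0,-0.03,0,0,0,0,0,-0.03,0,0,0,0,0,-0.02,0,0,0,0,0,0,0,0,0,0,0,0,0,0,0]}}

```text
t: 42.3
tcp_pos: [0.4717, -0.1121, 0.152]
ee_rot: [[1.0, 0.015, 0.0], [0.015, -1.0, -0.0], [0.0, 0.0, -1.0]]
ft_force: [-0.4, 0.4, -1.4]
width: 0.0518
gripper_force: 62.6
```

```bash
python3 - <<'E'
from red import *
a=eyes.capture("top");b=eyes.capture("scene")
for c,u in((b,(247,138)),(a,(203,215))):
    m=[mask(c,"yellow",u,22)]; print(fit((c,),m,lambda p:box(p[0],p[1],p[2],.004,.11,.054,.005),[.48,.26,0],[.02,.02,.1]),m[0].sum())
m=redm(b,(170,150,265,225)); print(m.sum(),fit((b,),[m],lambda p:box(p[0],p[1],p[2],.16,.11,.054,.005),[.517,-.113,0.01],[.01,.01,.05]))
s=bot.read_state();print(s["tcp_pos"],s["width"])
E
```

```text
(array([0.4705, 0.2612, 0.0006]), np.float64(76.8125)) 307.0
(array([0.4804, 0.2589, 0.0402]), np.float64(56.0)) 247.0
384.0 (array([ 0.5152, -0.1119,  0.012 ]), np.float64(332.375))
[ 0.47094635 -0.111981    0.15080546] 0.05192573675565996
```

{"op": "drive_tool", "data": {"motion": [-0.0025,-0.031,0,0,0,0,-0.0025,-0.031,0,0,0,0,-0.0025,-0.031,0,0,0,0,-0.0025,-0.031,0,0,0,0,-0.0025,-0.031,0,0,0,0,-0.0025,-0.031,0,0,0,0,-0.0025,-0.031,0,0,0,0,-0.0025,-0.031,0,0,0,0,-0.0025,-0.031,0,0,0,0,-0.0025,-0.031,0,0,0,0,-0.0025,-0.031,0,0,0,0,-0.0025,-0.03,0,0,0,-1.3]}}

```text
t: 43.6
tcp_pos: [0.4353, 0.2593, 0.1504]
ee_rot: [[0.999, 0.039, -0.002], [0.039, -0.999, -0.001], [-0.003, 0.001, -1.0]]
ft_force: [0.0, 0.7, -0.8]
width: 0.0521
gripper_force: 62.7
```

{"op": "drive_tool", "data": {"motion": [0,0,0,0,0,0,0,0,0,0,0,0,0,0,0,0,0,0,0,0,0,0,0,0,0,0,0,0,0,0]}}

```text
t: 44.1
tcp_pos: [0.4366, 0.2573, 0.1516]
ee_rot: [[0.999, 0.036, -0.0], [0.036, -0.999, -0.001], [-0.0, 0.001, -1.0]]
ft_force: [0.1, 0.1, -0.5]
width: 0.0514
gripper_force: 62.7
```

{"op": "drive_tool", "data": {"motion": [-0.001,-0.001,0.03,0,0,0,0,0,0.04,0,0,0,0,0,0.03,0,0,0,0,0,0.02,0,0,0,0,0,0.013,0,0,0,0,0,0.005,0,0,0,0,0,0,0,0,0,0,0,0,0,0,0,0,0,0,0,0,0,0,0,0,0,0,0]}}

```text
t: 45.1
tcp_pos: [0.4358, 0.2596, 0.0146]
ee_rot: [[0.999, 0.038, 0.002], [0.038, -0.999, 0.001], [0.002, -0.001, -1.0]]
ft_force: [-0.4, 0.8, 0.0]
width: 0.0517
gripper_force: 62.7
```

{"op": "drive_tool", "data": {"motion": [0,0,0.003,0,0,0,0,0,0,0,0,0,0,0,0,0,0,0,0,0,0,0,0,0]}}

```text
t: 45.5
tcp_pos: [0.4353, 0.2594, 0.0108]
ee_rot: [[0.999, 0.038, -0.0], [0.038, -0.999, -0.0], [-0.0, 0.0, -1.0]]
ft_force: [0.4, 0.2, -0.7]
width: 0.0516
gripper_force: 62.7
```

{"op": "drive_tool", "data": {"motion": [0,0,0.003,0,0,0,0,0,0,0,0,0,0,0,0,0,0,0]}}

```text
t: 45.8
tcp_pos: [0.4352, 0.2593, 0.0076]
ee_rot: [[0.999, 0.038, -0.0], [0.038, -0.999, -0.0], [-0.0, 0.0, -1.0]]
ft_force: [0.1, 0.0, -0.8]
width: 0.0524
gripper_force: 62.7
```

{"op": "drive_tool", "data": {"motion": [0,0,0,0,0,0,0,0,0,0,0,0,0,0,0,0,0,0,0,0,0,0,0,0], "fingers": 0.07}}

```text
t: 46.2
tcp_pos: [0.4354, 0.2595, 0.0079]
ee_rot: [[0.999, 0.038, 0.0], [0.038, -0.999, 0.0], [0.0, -0.0, -1.0]]
ft_force: [0.2, 0.8, 0.2]
width: 0.0698
gripper_force: 0.0
```

{"op": "drive_tool", "data": {"motion": [0,0,-0.01,0,0,0,0,0,-0.02,0,0,0,0,0,-0.03,0,0,0,0,0,-0.04,0,0,0,0,0,-0.04,0,0,0,0,0,-0.04,0,0,0,0.01,0.045,0,0,0,0,0.01,0.045,0,0,0,0,0.01,0.045,0,0,0,0,0.01,0.045,0,0,0,0,0.01,0.045,0,0,0,0,0.01,0.045,0,0,0,0]}}

```text
t: 47.4
tcp_pos: [0.5056, -0.0099, 0.1888]
ee_rot: [[0.999, 0.038, 0.001], [0.038, -0.999, -0.0], [0.001, 0.0, -1.0]]
ft_force: [0.1, 1.1, 0.1]
width: 0.0701
gripper_force: 0.0
```

{"op": "drive_tool", "data": {"motion": [0.01,0.045,0,0,0,0,0,0.045,0,0,0,0,0,0.045,0,0,0,0,0,0,0,0,0,0,0,0,0,0,0,0]}}

```text
t: 47.9
tcp_pos: [0.5203, -0.1436, 0.1882]
ee_rot: [[0.999, 0.035, 0.0], [0.035, -0.999, 0.0], [0.0, -0.0, -1.0]]
ft_force: [-0.0, 1.2, -0.0]
width: 0.0702
gripper_force: 0.0
```

```bash
python3 - <<'E'
from red import *
a=eyes.capture("top");b=eyes.capture("scene")
m=redm(b,(215,110,290,165)); print(m.sum(),fit((b,),[m],lambda p:box(p[0],p[1],p[2],.009,.11,.054,.005),[.48,.26,0.03],[.01,.01,.05]))
ia=a["img"].astype(int); 
for z in(.006,.012):
  print([ [c["img"][int(round(v)),int(round(u))].tolist() for u,v in[px(c,(.479+.0385*0+i,.2585+j,z))]][0] for c in(a,b) for i,j in((0,0),(-.045,-.02),(-.045,.02),(.03,.02),(.03,-.02),(-.065,0),(.064,0),(0,.04),(0,-.04))])
for c,u in((a,(203,185)),(b,(296,143))):
    m=mask(c,"orange",np.array(px(c,(.615,.258,.1))),15); print(fit((c,),[m],lambda p:cyl(p[0],p[1],.088,.019,.024),[.615,.258],[.02,.02]),m.sum())
    m=mask(c,"blue",u,22);print(fit((c,),[m],lambda p:cyl(p[0],p[1],.059,.032,.029),[.616,.262],[.02,.02]),m.sum())
E
```

```text
288.0 (array([0.478 , 0.263 , 0.0184]), np.float64(92.3125))
[[226, 64, 58], [239, 64, 60], [241, 57, 59], [228, 65, 59], [235, 66, 60], [42, 42, 41], [77, 41, 37], [44, 44, 42], [46, 43, 42], [241, 12, 0], [254, 155, 0], [247, 6, 0], [241, 9, 0], [248, 110, 0], [18, 26, 27], [26, 26, 27], [16, 28, 29], [29, 26, 27]]
[[226, 64, 58], [233, 63, 58], [232, 62, 58], [236, 66, 59], [235, 66, 60], [40, 41, 46], [31, 37, 38], [47, 44, 43], [46, 44, 40], [241, 10, 0], [246, 0, 0], [247, 10, 0], [243, 13, 0], [244, 17, 0], [19, 22, 22], [25, 29, 28], [21, 25, 26], [20, 21, 29]]
(array([0.6126, 0.2541]), np.float64(15.875)) 93.0
(array([0.6016, 0.2557]), np.float64(98.8125)) 139.0
(array([0.6166, 0.2538]), np.float64(23.9375)) 137.0
(array([0.619 , 0.2484]), np.float64(153.5)) 205.0
```

The red spreader lies flat on the yellow one in the near half, all around it is black tray, and the pot silhouettes match the nested heights. Handing in.

```bash
python3 -c "
from rig import bot
print(bot.finish_job())"
```

```text
the job is handed in; nothing more can be done
None
```

I handed the job in at about 48 s: blue pot nested in grey, orange in blue, and the yellow and red spreaders stacked flat in the tray's near half (green was absent); I viewed 15 pictures, one over the limit of 14, so I checked the final spreader placement and pots only by fitting outlines and checking pixel colours.

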